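# Pack the adjustable dumbbell set

## Robot

A 7-joint arm with a two-finger parallel gripper is mounted at the origin on the work surface. World frame = base frame: x ahead of the robot, y to its left, z up, the work surface at z = 0. Lengths are in m, angles in rad, forces in N, time in s.
With the tool pointing down it reaches from about 0.35 to 0.9 m from the base axis. Payload 8.1 kg.
Tool frame: the origin (TCP) lies between the finger pads; the fingertips stand 17 mm ahead of it and the grasp point (between the pads) lies 2 mm behind it; z points along the fingers, y is the direction in which the jaws open and shut (so a half turn about z gives the same grasp; the last joint's range is limited). The gripper opens to 92 mm and grips with 3 to 60 N. Pads are 19 mm wide; open, the fingers measure 130 mm over their backs; the gripper's body (75 mm by 190 mm) begins 47 mm behind the grasp point.
Start: joints at [1.05, 0.434, 0.025, 1.573, -0.012, 1.134, -0.075], TCP at [0.254, -0.571, 0.244] pointing down, gripper open.
Joint ranges: [-2.62, 2.62], [-0.44, 2.09], [-1.27, 1.32], [0.08, 2.57], [-1.32, 4.46], [0.12, 2], [-2.74, 2.74]. Speed limits (rad/s): [2.22, 2.22, 3.01, 3.01, 3.14, 3.14, 3.14].

## Interface

Orientations are given as a rotation vector (axis times angle).
In Python, from cell import arm gives the robot as it stands. The module is installed in compiled form; this text tells all that it offers.
- The arm moves only by the shell command python3 -m crank 'ROWS' [FORCE]. ROWS is JSON, a list of rows, each a list of 5 numbers: the opening, from 0 (shut) to 1 (fully open), then the shift along the world's x, y, z normalised to -1 to 1, where 1 is 40 cm, then the turn about the world's z normalised to -1 to 1, where 1 is 60 degrees. In form: [[fingers, tx, ty, tz, twist], ...]. A call has exactly 8 rows; each row shifts and turns the commanded pose from where the row before left it; what a row does not reach is not made up. A row lasts 1/12 s, in which the tool goes at most 41.7 mm and 7.16 degrees, less where a joint would pass 70% of its speed; a pose out of reach is approached as far as the arm can. A call with a number of a shift or a turn outside -1 to 1 is refused whole. A call with a gripper value outside its range is refused whole. The fingers move at their own pace and stop on an object; FORCE is the grip in N (left out, the last holds). Time passes only in rows, so rows that do not move let the fingers close, or fill a call up. It gives the time, the measured TCP pose, the force and the opening at its end, in the units of the state.
- arm.observe(): the state, without advancing time (a new reading comes with each control period).
- arm.get_image(name): name is "scene" or "top" or "wrist"; returns the picture (420x560x3 uint8, red, green, blue); there is no depth.
- arm.get_calibration(name): a dict with "intrinsics" (3x3 intrinsics, pixels), "extrinsics" (4x4, takes a point from camera to world coordinates). Camera axes: x right, y down, z forward; pixel columns grow to the right and rows downward; lengths in m; the calibration is good to about 2 mm. The wrist camera is an equidistant fisheye: a pixel r from the principal point sees the ray r / f radians off the axis. A picture is of the moment at which its call begins: read the wrist's pose just before it. get_calibration takes no time and is no camera call; for the wrist camera it gives the pose at the moment of the call.
- arm.sign_off(): hands the job in, once; it reports no verdict.
The state is a dict: "clock": time; "joints": joint angles; "dq": joint speeds; "joint_efforts": joint torques, N m; "position": TCP position; "ee_rot": TCP orientation; "force": force on the tool from outside, world axes, zero at the start; "ft_torque": the same for the moment, N m; "width": opening from 0.0 (shut) to 1.0 (fully open).
Only numpy, scipy, OpenCV 4.12 (cv2) and the standard library are available. Lean on these libraries where they do the work, as an engineer would, in place of code of your own. Each camera call takes 0.05 s, during which the arm holds its last target.

## Task

Pack the adjustable dumbbell set into the aluminium tray for a home visit: slide the stop collar off the open end of the rack's bar and every weight after it, and pick the set's steel handle bar and its second stop collar out of the crowded crate. Put all of these inside the tray, lying or standing. Gear that is in the way may be shifted inside the crate but must stay in it, and the bottle and glasses on the table stay where they are.

Things in the scene. Friction and masses are not known exactly. Their poses are not given: they have to be found in the camera images.
- rack: Desk-top weight rack, painted grey and standing firm: a foot plate (x -115..75 mm, y -75..75 mm, 12 mm high), a square post (30 x 45 mm, centred at x = -20 mm, its top at z = 120 mm) and one level round steel bar, 20 mm in diameter, its axis at y = 0, z = 105 mm, running in the rack's +x from a fixed 40 mm flange at the post (flange face at x = 0) to the free, open, rounded end at x = 213 mm. Origin on the table under the start of the bar.
- bar_end (a point): Centre of the free end of the rack's bar; same axes as the rack (x points out along the bar, off its end).
- collar1: Stop collar on the rack's bar, outside the weights, black: an octagonal ring, 44 mm across flats (48 over corners), 24 mm long, with a 26 mm hole. Origin at its centre; x is the axis of the hole. It hangs loosely on the bar (its centre 3 mm below the bar's axis) and slides off by a light pull.
- collar2: The set's second stop collar, same ring as collar1 (44 mm across flats, 24 mm long, 26 mm hole), lying flat among the gear in the crate. Origin at the centre of its underside; z is the axis of the hole, so its middle lies at z = +12 mm.
- handle: The set's steel handle bar, in the crate, lying down: 180 mm long with rounded ends; the middle 90 mm is a dark knurled grip, 28 mm in diameter; at each end of the grip a hexagonal shoulder 36 mm across flats and 8 mm thick (x = +-49 mm); beyond them 20 mm round ends. About 0.5 kg. Origin at its centre (18 mm above what it lies on); x along the bar.
- tray: Flat open aluminium tray, fixed on the table: 290 (x) x 230 (y) x 30 mm high outside, walls and floor 4 mm. Origin at the centre of its underside.
- crate: Open white plastic crate, fixed on the table, full of exercise and massage gear: 320 (x) x 250 (y) x 50 mm high outside, walls and floor 5 mm. Origin at the centre of its underside.
- ball_center (a point): Centre of the dark rubber exercise ball in the crate, 50 mm in diameter. Stays in the crate.
- jar: White cream jar in the crate, 52 mm in diameter, 42 mm tall. Origin at the centre of its underside. Stays in the crate.
- cup: Greenish glass cupping cup in the crate, mouth down, 52 mm in diameter, 55 mm tall. Origin at the centre of its underside. Stays in the crate.
- tape: Roll of grey elastic tape standing on its end in the crate (not a collar: round, 56 mm in diameter, 38 mm tall). Origin at the centre of its underside. Stays in the crate.
- mushroom: Wooden mushroom-shaped massager in the crate (sometimes absent, then None), cap down, 54 mm in diameter, 50 mm tall. Origin at the centre of its underside. Stays in the crate.
- board: Flat wooden massage board, 120 (x) x 24 (y) x 9 mm. When it is there it lies on top of the handle bar, along it, resting loosely on the two shoulders; otherwise absent (None). Origin at the centre of its underside. Stays in the crate, anywhere inside it.
- lotion: White pump bottle beyond the tray, 64 mm in diameter, 170 mm tall, origin at the centre of its underside; not to be disturbed.
- glass1: Clear glass cupping cup standing on the table beyond the tray, 60 mm in diameter, 63 mm tall, origin at the centre of its underside; not to be disturbed.
- glass2: Second clear glass cupping cup, like glass1; not to be disturbed.
- weight1: Octagonal cast-iron weight threaded on the rack's bar: 60 mm across flats (65 over corners), 25 mm thick, 26 mm hole, about 0.45 kg. Origin at its centre; x is the axis of the hole. It hangs loosely on the bar (centre 3 mm below the bar's axis, flats upright at the sides), can slide along it, and stands by itself on any of its eight flats. Number 1 counted from the post; three to five of the five are there, the others absent (None).
- weight2: Octagonal cast-iron weight threaded on the rack's bar: 60 mm across flats (65 over corners), 25 mm thick, 26 mm hole, about 0.45 kg. Origin at its centre; x is the axis of the hole. It hangs loosely on the bar (centre 3 mm below the bar's axis, flats upright at the sides), can slide along it, and stands by itself on any of its eight flats. Number 2 counted from the post; three to five of the five are there, the others absent (None).
- weight3: Octagonal cast-iron weight threaded on the rack's bar: 60 mm across flats (65 over corners), 25 mm thick, 26 mm hole, about 0.45 kg. Origin at its centre; x is the axis of the hole. It hangs loosely on the bar (centre 3 mm below the bar's axis, flats upright at the sides), can slide along it, and stands by itself on any of its eight flats. Number 3 counted from the post; three to five of the five are there, the others absent (None).
- weight4: Octagonal cast-iron weight threaded on the rack's bar: 60 mm across flats (65 over corners), 25 mm thick, 26 mm hole, about 0.45 kg. Origin at its centre; x is the axis of the hole. It hangs loosely on the bar (centre 3 mm below the bar's axis, flats upright at the sides), can slide along it, and stands by itself on any of its eight flats. Number 4 counted from the post; three to five of the five are there, the others absent (None).
- weight5: Octagonal cast-iron weight threaded on the rack's bar: 60 mm across flats (65 over corners), 25 mm thick, 26 mm hole, about 0.45 kg. Origin at its centre; x is the axis of the hole. It hangs loosely on the bar (centre 3 mm below the bar's axis, flats upright at the sides), can slide along it, and stands by itself on any of its eight flats. Number 5 counted from the post; three to five of the five are there, the others absent (None).
Things that resemble listed ones, but are neither listed nor needed, are in the scene too. What is shaped like the collar2 but orange is not meant.

How it is judged:
By the outcome, as a careful person would: the job done as asked, in the order asked, and still so for the second after the job is handed in, with the robot touching nothing.
Of weight1, weight2, weight3, weight4, weight5 only 3 to 5 are there at a start; the rules pass over those that are not, and their reading is None.
Of board, mushroom only 1 to 2 are there at a start; the rules pass over those that are not, and their reading is None.
At some moment in a run one of handle may be knocked a few centimetres aside while the robot is not near it.
Once in a run the grip may slacken for a moment while it holds something.
It also fails if it takes over 208 s, if anything falls off the work surface, if the arm or the gripper's body presses on something with over 40 N, if the wrist force passes 120 N, or if a joint passes its speed limit or range.

## Working session

There is one attempt and no reset: what is moved stays moved. The work goes in short steps, Python scripts to look and compute and a shell command to move; the robot and the scene stay as the last step left them, time stands still between calls to the robot, and variables do not carry over. Pictures are saved under pics/ and viewed, and the job is handed in when it is done.

```bash
mkdir -p pics; ls
cat > h.py <<'E'
import numpy as np, cv2
from cell import arm
def shot(n,f):
    c=arm.get_calibration(n); im=arm.get_image(n); cv2.imwrite('pics/'+f+'.png',im[:,:,::-1]); 
    np.savez('pics/'+f+'.npz',K=c['intrinsics'],T=c['extrinsics']); return im
def cal(f):
    d=np.load('pics/'+f+'.npz'); return d['K'],d['T']
def ray(f,u,v,fish=False):
    K,T=cal(f); x=(u-K[0,2])/K[0,0]; y=(v-K[1,2])/K[1,1]
    if fish:
        r=np.hypot(x,y); d=np.array([np.sin(r)*x/r,np.sin(r)*y/r,np.cos(r)]) if r>0 else np.array([0,0,1.])
    else: d=np.array([x,y,1.])
    return T[:3,3],T[:3,:3]@d
def pl(f,u,v,z,fish=False):
    o,d=ray(f,u,v,fish); return (o+d*(z-o[2])/d[2]).round(4)
def proj(f,p,fish=False):
    K,T=cal(f); q=T[:3,:3].T@(np.array(p)-T[:3,3])
    if fish:
        r=np.hypot(q[0],q[1]); a=np.arctan2(r,q[2]); return K[0,0]*a*q[0]/r+K[0,2],K[1,1]*a*q[1]/r+K[1,2]
    return K[0,0]*q[0]/q[2]+K[0,2],K[1,1]*q[1]/q[2]+K[1,2]
E
python3 - <<'E'
from h import *
print(arm.observe())
for n in ['scene','top','wrist']:
    shot(n,n+'0'); print(n,*cal(n+'0'))
E
```

```text
pics
{'clock': 0.0, 'joints': array([ 1.05042789,  0.43522184,  0.02498521,  1.57410998, -0.01156888,
        1.13402076, -0.07509807]), 'dq': array([-1.03753877e-03, -9.89487700e-05,  9.48419266e-05, -1.50480255e-03,
       -1.95895104e-03,  1.53916800e-03,  3.57534800e-08]), 'joint_efforts': array([-1.12582176e-03, -6.67827559e+01,  9.84255038e-01, -3.14455533e+01,
       -6.05967036e-02,  4.27503360e-02,  1.67203784e-04]), 'position': array([ 0.25330642, -0.57082081,  0.24294085]), 'ee_rot': array([-3.07182465e+00, -6.51048073e-01,  7.98054586e-04]), 'force': array([ 0.67030104, -0.33245933, -0.30016788]), 'ft_torque': array([ 0.05349721, -0.00085062,  0.01381098]), 'width': 0.9972001771583068}
scene [[513.4759835    0.         277.75324126]
 [  0.         513.4759835  214.51080263]
 [  0.           0.           1.        ]] [[-0.61702301  0.65075741 -0.44249     1.23937931]
 [ 0.78694373  0.51129315 -0.3453967   0.56777691]
 [ 0.00147264 -0.56133245 -0.8275891   1.37855441]
 [ 0.          0.          0.          1.        ]]
top [[390.3487768    0.         276.94784026]
 [  0.         390.3487768  207.70128032]
 [  0.           0.           1.        ]] [[-3.82734096e-03 -9.92255805e-01  1.24152200e-01  4.44071449e-01]
 [-9.99992539e-01  3.73277114e-03 -9.94332588e-04  1.70625792e-02]
 [ 5.23200535e-04 -1.24155079e-01 -9.92262688e-01  1.01093044e+00]
 [ 0.00000000e+00  0.00000000e+00  0.00000000e+00  1.00000000e+00]]
wrist [[325.1922621    0.         275.7936404 ]
 [  0.         325.1922621  213.51912755]
 [  0.           0.           1.        ]] [[ 4.06430250e-01 -8.77603922e-01 -2.54216066e-01  3.22558949e-01]
 [-9.13681540e-01 -3.90596081e-01 -1.12342089e-01 -5.39464875e-01]
 [-7.03941570e-04  2.77931750e-01 -9.60600566e-01  3.85490839e-01]
 [ 0.00000000e+00  0.00000000e+00  0.00000000e+00  1.00000000e+00]]
```

View pics/scene0.png

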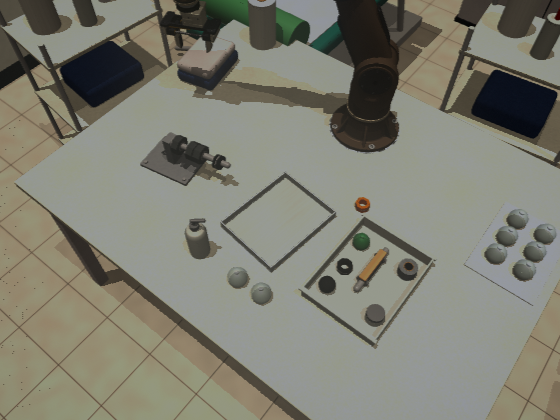

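View pics/top0.png

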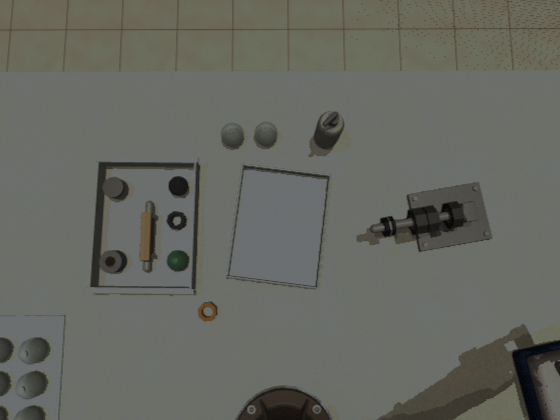

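View pics/wrist0.png

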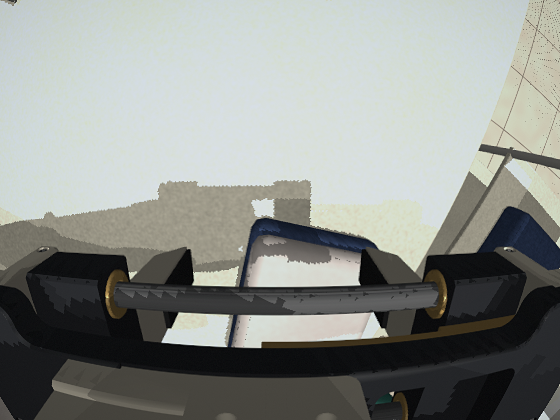

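Run:
```python
import cv2,numpy as np
t=cv2.imread('pics/top0.png'); s=cv2.imread('pics/scene0.png')
a=cv2.resize(t[170:265,340:500],None,fx=5,fy=5,interpolation=cv2.INTER_CUBIC)
b=cv2.resize(t[150:305,80:215],None,fx=3.6,fy=3.6,interpolation=cv2.INTER_CUBIC)
c=cv2.resize(s[120:190,130:250],None,fx=6,fy=6,interpolation=cv2.INTER_CUBIC)
g=lambda x:np.clip((x/255.)**.6*255,0,255).astype('uint8')
cv2.imwrite('pics/a.png',g(a));cv2.imwrite('pics/b.png',g(b));cv2.imwrite('pics/c.png',g(c))
```

```text
(no output)
```

View pics/a.png

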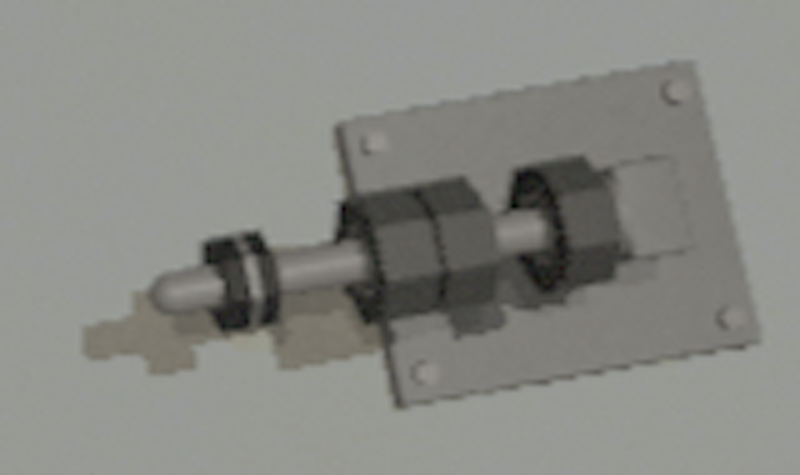

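View pics/b.png

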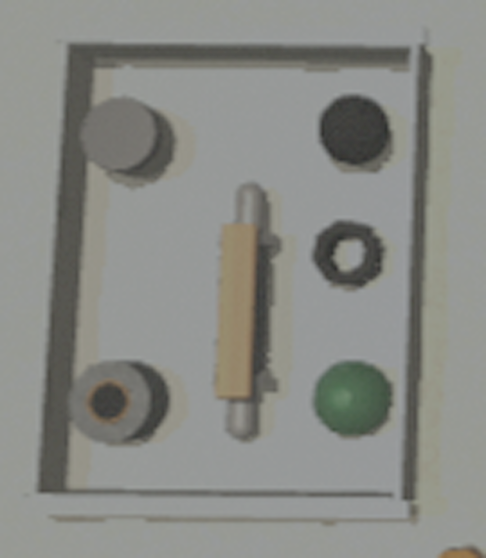

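View pics/c.png

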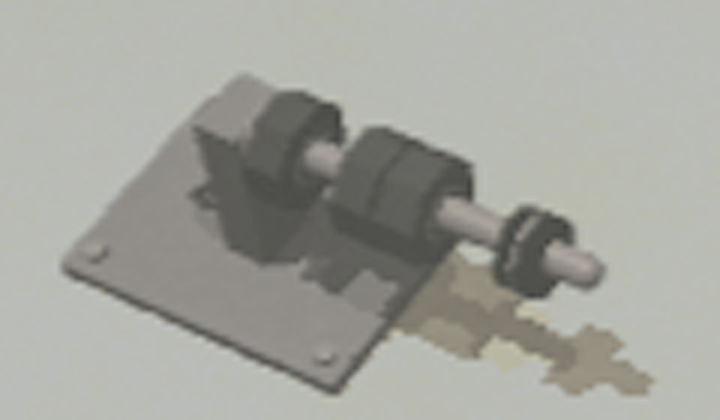

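```bash
cat >> h.py <<'E'
def A(x,y,s=5,ox=340,oy=170): return ox+(x+.5)/s-.5, oy+(y+.5)/s-.5
E
python3 - <<'E'
from h import *
from scipy.spatial.transform import Rotation as R
R0=R.from_rotvec(arm.observe()['ee_rot']).as_matrix(); print('toolY',R0[:,1],'toolX',R0[:,0])
a=lambda x,y,z:print((x,y),pl('top0',*A(x,y),z))
print('bar'); a(150,292,.105);a(185,290,.105); a(315,266,.105); a(522,230,.105)
print('collar top edge/sides'); a(245,240,.124);a(235,328,.08);
print('weights top corners'); a(345,200,.132);a(415,190,.132);a(470,180,.132);a(515,167,.132);a(580,157,.132)
print('foot'); [a(*p,.012) for p in [(340,125),(692,62),(760,340),(400,405)]]
b=lambda x,y,z:print((x,y),pl('top0',*A(x,y,3.6,80,150),z))
print('crate rim');[b(*p,.05) for p in [(68,42),(425,45),(412,502),(38,493)]]
print('jar,black,tape,ball,collar2');b(118,135,.047);b(355,130,.05);b(110,402,.043);b(352,398,.03);b(348,254,.029)
print('handle ends');b(252,183,.023);b(241,438,.023);print('board');[b(*p,.05) for p in [(221,223),(254,223),(250,398),(217,398)]]
print('tray');[print(pl('top0',*p,.03)) for p in [(244,166),(329,176),(316,288),(228,277)]]
E
```

```text
toolY [ 0.40566576 -0.91402072 -0.00119096] toolX [ 9.14021276e-01  4.05666219e-01 -1.61077747e-04]
bar
(150, 292) [ 0.5091 -0.199   0.105 ]
(185, 290) [ 0.5099 -0.2153  0.105 ]
(315, 266) [ 0.5209 -0.2762  0.105 ]
(522, 230) [ 0.5374 -0.3736  0.105 ]
collar top edge/sides
(245, 240) [ 0.5313 -0.2386  0.124 ]
(235, 328) [ 0.4935 -0.2449  0.08  ]
weights top corners
(345, 200) [ 0.5486 -0.2824  0.132 ]
(415, 190) [ 0.553  -0.3144  0.132 ]
(470, 180) [ 0.5575 -0.3396  0.132 ]
(515, 167) [ 0.5634 -0.3604  0.132 ]
(580, 157) [ 0.5679 -0.3902  0.132 ]
foot
(340, 125) [ 0.602  -0.3225  0.012 ]
(692, 62) [ 0.6345 -0.5072  0.012 ]
(760, 340) [ 0.49   -0.5321  0.012 ]
(400, 405) [ 0.4577 -0.3465  0.012 ]
crate rim
(68, 42) [0.6837 0.4649 0.05  ]
(425, 45) [0.6806 0.2152 0.05  ]
(412, 502) [0.3668 0.2172 0.05  ]
(38, 493) [0.3737 0.4686 0.05  ]
jar,black,tape,ball,collar2
(118, 135) [0.6181 0.428  0.047 ]
(355, 130) [0.6205 0.2624 0.05  ]
(110, 402) [0.434  0.4262 0.043 ]
(352, 398) [0.436  0.2644 0.03  ]
(348, 254) [0.5361 0.2703 0.029 ]
handle ends
(252, 183) [0.5875 0.3414 0.023 ]
(241, 438) [0.4087 0.3425 0.023 ]
board
(221, 223) [0.5559 0.3529 0.05  ]
(254, 223) [0.5558 0.3302 0.05  ]
(250, 398) [0.4364 0.3285 0.05  ]
(217, 398) [0.4365 0.3509 0.05  ]
tray
[0.675  0.1002 0.03  ]
[ 0.6481 -0.1174  0.03  ]
[ 0.3666 -0.0796  0.03  ]
[0.3942 0.138  0.03  ]
```

```bash
python3 -m crank '[[1,0.06,0.075,0,0.115],[1,0.06,0.075,0,0.115],[1,0.06,0.075,0,0.115],[1,0.06,0.075,0,0.115],[1,0.06,0.075,0,0.115],[1,0.06,0.075,0,0.115],[1,0.06,0.075,0,0.115],[1,0.06,0.075,0,0.115]]' 30; python3 -m crank '[[1,0.06,0.075,0,0.115],[1,0.06,0.075,0,0.115],[1,0.06,0.075,0,0.115],[1,0,0,0,0],[1,0,0,0,0],[1,0,0,0,0],[1,0,0,0,0],[1,0,0,0,0]]'
cat >> h.py <<'E'
from scipy.spatial.transform import Rotation as R
O=np.array([.5456,-.4088]); D=np.array([-.172,.985]); N=np.array([.985,.172])
def st():
    o=arm.observe(); M=R.from_rotvec(o['ee_rot']).as_matrix(); p=o['position']
    print('t',round(o['clock'],2),'p',p.round(4),'yawY',np.degrees(np.arctan2(M[1,1],M[0,1])).round(2),'F',o['force'].round(2),'w',round(o['width']*92,1),'j',o['joints'].round(2))
    print(' s,n',((p[:2]-O)@D).round(4),((p[:2]-O)@N).round(4))
E
python3 - <<'E'
from h import *
st(); shot('wrist','w1')
E
```

```text
clock: 0.82
position: [0.4463, -0.3296, 0.2437]
ee_rot: [2.416, 2.008, -0.0]
force: [1.1, -0.7, -0.4]
width: 0.998
clock: 1.48
position: [0.5166, -0.2428, 0.2436]
ee_rot: [-2.027, -2.4, 0.001]
force: [-0.2, 0.0, 0.0]
width: 1.001
t 1.48 p [ 0.5166 -0.2428  0.2436] yawY 9.65 F [-0.22  0.01  0.01] w 92.1 j [ 0.63  0.38 -0.39  1.68  0.16  1.11  0.37]
 s,n 0.1685 0.0
```

View pics/w1.png

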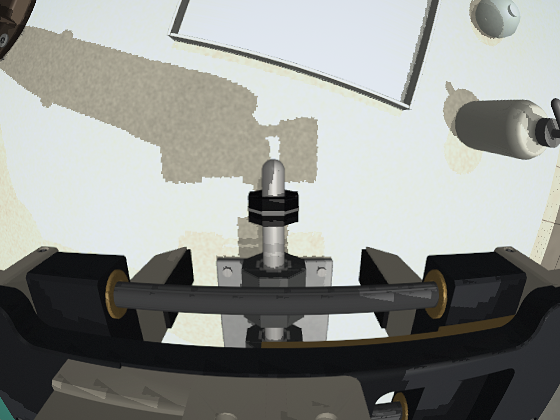

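Run:
```python
from h import *
def sn(u,v,z):
    p=pl('w1',u,v,z,True)[:2]; print((u,v,z),p,'s,n',((p-O)@D).round(4),((p-O)@N).round(4))
sn(273,160,.1);sn(273,192,.126);sn(273,225,.124);sn(273,208,.126)
sn(249,208,.102);sn(298,208,.102);sn(262,175,.105);sn(285,175,.105);sn(262,240,.105);sn(286,240,.105)
sn(273,262,.132);sn(273,292,.132);sn(245,270,.115);sn(305,270,.115)
```

```text
(273, 160, 0.1) [ 0.5079 -0.2016] s,n 0.2106 -0.0015
(273, 192, 0.126) [ 0.5119 -0.2245] s,n 0.1873 -0.0015
(273, 225, 0.124) [ 0.5168 -0.2531] s,n 0.1583 -0.0016
(273, 208, 0.126) [ 0.5142 -0.2379] s,n 0.1737 -0.0015
(249, 208, 0.102) [ 0.4936 -0.248 ] s,n 0.1673 -0.0236
(298, 208, 0.102) [ 0.5374 -0.2405] s,n 0.1672 0.0209
(262, 175, 0.105) [ 0.5005 -0.2156] s,n 0.1981 -0.0112
(285, 175, 0.105) [ 0.5203 -0.2123] s,n 0.1979 0.0089
(262, 240, 0.105) [ 0.51   -0.2755] s,n 0.1374 -0.0121
(286, 240, 0.105) [ 0.5319 -0.2717] s,n 0.1374 0.0101
(273, 262, 0.132) [ 0.5219 -0.2835] s,n 0.1275 -0.0018
(273, 292, 0.132) [ 0.5268 -0.3129] s,n 0.0977 -0.002
(245, 270, 0.115) [ 0.4989 -0.3039] s,n 0.1114 -0.028
(305, 270, 0.115) [ 0.5537 -0.2945] s,n 0.1112 0.0276
```

```bash
python3 -m crank '[[0.85,-0.003,0.006,-0.09,0],[0.8,0,0,-0.09,0],[0.8,0,0,-0.09,0],[0.8,0,0,-0.06,0],[0.8,0,0,-0.03,0],[0.8,0,0,0,0],[0.8,0,0,0,0],[0.4,0,0,0,0]]' 25; python3 -m crank '[[0.4,0,0,0,0],[0.4,0,0,0,0],[0.4,0,0,0,0],[0.3,0,0,0,0],[0.3,0,0,0,0],[0.3,0,0,0,0],[0.3,0,0,0,0],[0.3,0,0,0,0]]'
python3 - <<'E'
from h import *
st(); shot('wrist','w2')
E
```

```text
clock: 2.2
position: [0.5175, -0.2394, 0.1015]
ee_rot: [2.022, 2.401, 0.001]
force: [0.1, 0.8, -0.2]
width: 0.767
clock: 2.87
position: [0.5162, -0.2391, 0.1001]
ee_rot: [2.023, 2.403, -0.001]
force: [-3.8, -0.1, 6.7]
width: 0.487
t 2.87 p [ 0.5162 -0.2391  0.1001] yawY 9.82 F [-3.84 -0.09  6.65] w 44.8 j [ 0.59  0.53 -0.35  1.85  0.25  0.81  0.28]
 s,n 0.1722 0.0002
```

View pics/w2.png

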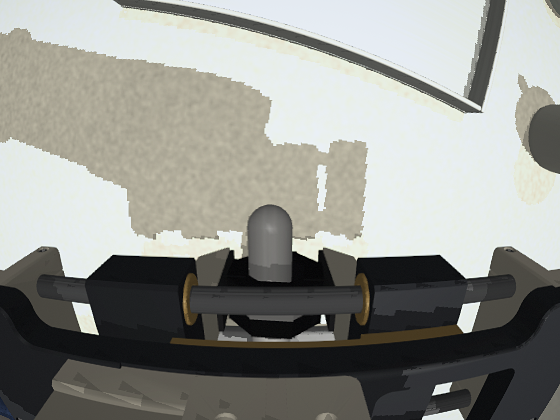

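```bash
python3 -m crank '[[0.3,-0.002,0,0.007,0],[0.3,0,0,0,0],[0.3,-0.0065,0.037,0,0],[0.3,-0.0065,0.037,0,0],[0.3,-0.0065,0.037,0,0],[0.3,-0.0065,0.037,0,0],[0.3,-0.0065,0.037,0,0],[0.3,-0.0065,0.037,0,0]]' 30
python3 - <<'E'
from h import *
st(); shot('wrist','w3')
E
```

```text
clock: 3.58
position: [0.4997, -0.1482, 0.1025]
ee_rot: [-2.022, -2.404, -0.001]
force: [-0.1, 0.7, -0.7]
width: 0.481
t 3.58 p [ 0.4997 -0.1482  0.1025] yawY 9.87 F [-0.08  0.73 -0.74] w 44.2 j [ 0.47  0.47 -0.37  1.96  0.24  0.76  0.13]
 s,n 0.2646 -0.0004
```

View pics/w3.png

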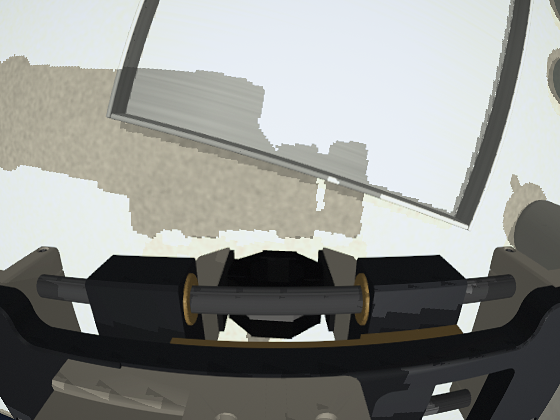

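```bash
python3 -m crank '[[0.3,-0.05,0.07,0,-0.096],[0.3,-0.05,0.07,0,-0.096],[0.3,-0.048,0.068,0,-0.096],[0.3,0,0,-0.06,0],[0.3,0,0,-0.06,0],[0.3,0,0,-0.04,0],[0.3,0,0,-0.015,0],[0.3,0,0,0,0]]'
python3 - <<'E'
from h import *
st()
for n in ['lotion','glasses']: pass
for px,z in [((330,118),.17),((329,140),0.0),((265,132),.063),((232,133),.063),((265,138),.03),((232,140),.03)]: print(px,z,pl('top0',*px,z))
E
```

```text
clock: 4.3
position: [0.4398, -0.0663, 0.0315]
ee_rot: [-2.359, -2.072, 0.002]
force: [0.0, -0.6, -1.4]
width: 0.484
t 4.3 p [ 0.4398 -0.0663  0.0315] yawY -7.4 F [ 0.04 -0.57 -1.4 ] w 44.6 j [ 0.24  0.49 -0.27  2.19  0.26  0.49 -0.36]
 s,n 0.3556 -0.0453
(330, 118) 0.17 [ 0.7509 -0.1032  0.17  ]
(329, 140) 0.0 [ 0.7521 -0.1235  0.    ]
(265, 132) 0.063 [0.7541 0.0453 0.063 ]
(232, 133) 0.063 [0.7519 0.1281 0.063 ]
(265, 138) 0.03 [0.7489 0.0463 0.03  ]
(232, 140) 0.03 [0.7439 0.1318 0.03  ]
```

```bash
python3 -m crank '[[0.3,0,0,-0.009,0],[0.3,0,0,-0.005,0],[0.3,0,0,0,0],[0.62,0,0,0,0],[0.62,0,0,0,0],[0.62,0,0,0,0],[0.62,0,0,0.05,0],[0.62,0,0,0.09,0]]'
python3 - <<'E'
from h import *
st()
E
python3 -m crank '[[0.62,0,0,0.09,0],[0.62,0,0,0.09,0],[0.9,0,0,0.05,0],[0.9,0,-0.1,0,0],[0.9,0.04,-0.09,0,0.096],[0.9,0.06,-0.08,0,0.096],[0.9,0.06,-0.08,0,0.096],[0.9,0,-0.05,0,0]]'
python3 - <<'E'
from h import *
st(); shot('wrist','w4')
E
```

```text
clock: 4.97
position: [0.4386, -0.0667, 0.0813]
ee_rot: [-2.357, -2.07, 0.006]
force: [1.2, 0.5, 0.7]
width: 0.619
t 4.97 p [ 0.4386 -0.0667  0.0813] yawY -7.43 F [1.23 0.52 0.69] w 56.9 j [ 0.28  0.4  -0.32  2.16  0.21  0.62 -0.31]
 s,n 0.3554 -0.0465
clock: 5.63
position: [0.5082, -0.2307, 0.1754]
ee_rot: [2.015, 2.405, 0.002]
force: [1.1, 0.3, 0.9]
width: 0.899
t 5.63 p [ 0.5082 -0.2307  0.1754] yawY 10.1 F [1.06 0.29 0.9 ] w 82.7 j [ 0.58  0.42 -0.34  1.81  0.17  0.94  0.35]
 s,n 0.1819 -0.0062
```

View pics/w4.png

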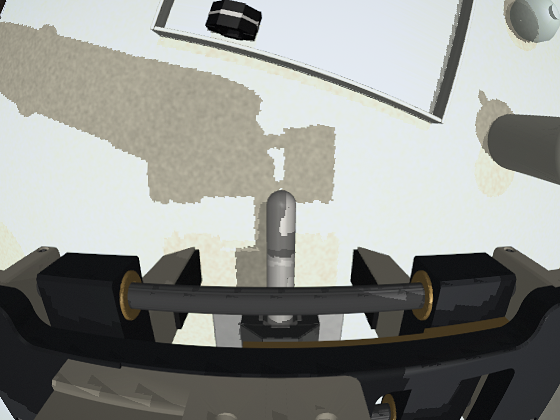

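Run:
```python
import cv2,numpy as np
t=cv2.imread('pics/w1.png')[240:300,215:335]
t=cv2.resize(t,None,fx=6,fy=6,interpolation=cv2.INTER_CUBIC)
cv2.imwrite('pics/z.png',np.clip((t/255.)**.5*255,0,255).astype('uint8'))
```

```text
(no output)
```

View pics/z.png

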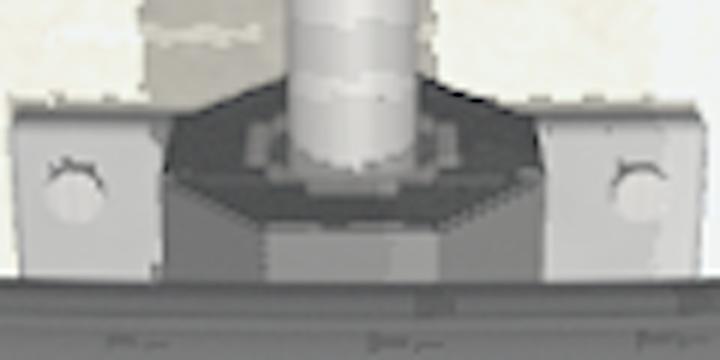

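Run:
```python
from h import *
def sn(u,v,z):
    p=pl('w1',u,v,z,True)[:2]; print((u,v,z),p,'s,n',((p-O)@D).round(4),((p-O)@N).round(4))
sn(273,277.7,.132); sn(242.5,269,.1144);sn(305,269,.1144); sn(242,264,.09)
```

```text
(273, 277.7, 0.132) [ 0.5244 -0.2985] s,n 0.1123 -0.0019
(242.5, 269, 0.1144) [ 0.4964 -0.3036] s,n 0.1121 -0.0304
(305, 269, 0.1144) [ 0.5536 -0.2938] s,n 0.1119 0.0277
(242, 264, 0.09) [ 0.4945 -0.3103] s,n 0.1058 -0.0334
```

```bash
python3 -m crank '[[0.9,0.024,-0.098,0,0],[0.9,0.024,-0.098,0,0],[0.9,0,0,-0.07,0],[0.9,0,0,-0.07,0],[0.9,0,0,-0.05,0],[0.9,0,0,0,0],[0.5,0,0,0,0],[0.5,0,0,0,0]]' 40; python3 -m crank '[[0.5,0,0,0,0],[0.5,0,0,0,0],[0.5,0,0,0,0],[0.5,0,0,0,0],[0.5,0,0,0,0],[0.5,0,0,0,0],[0.5,0,0,0,0],[0.5,0,0,0,0]]'
python3 - <<'E'
from h import *
st(); shot('wrist','w5')
E
```

```text
clock: 6.35
position: [0.5247, -0.3052, 0.1003]
ee_rot: [2.022, 2.403, 0.001]
force: [0.7, -0.3, 0.5]
width: 0.799
clock: 7.02
position: [0.5249, -0.3055, 0.1005]
ee_rot: [2.021, 2.402, 0.001]
force: [2.7, 0.9, 4.5]
width: 0.654
t 7.02 p [ 0.5249 -0.3055  0.1005] yawY 9.84 F [2.66 0.85 4.52] w 60.1 j [ 0.64  0.57 -0.29  1.75  0.21  0.84  0.42]
 s,n 0.1053 -0.0027
```

View pics/w5.png

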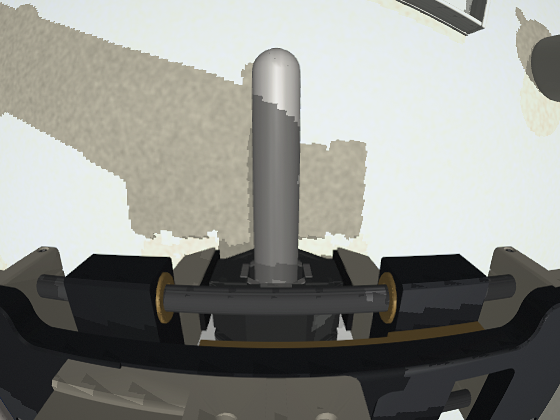

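```bash
python3 -m crank '[[0.5,0.003,0,0.007,0],[0.5,-0.0095,0.054,0,0],[0.5,-0.0095,0.054,0,0],[0.5,-0.0095,0.054,0,0],[0.5,-0.0095,0.054,0,0],[0.5,-0.0095,0.054,0,0],[0.5,-0.0095,0.054,0,0],[0.5,-0.0095,0.054,0,0]]' 45
python3 - <<'E'
from h import *
st(); shot('wrist','w6')
E
```

```text
clock: 7.73
position: [0.4979, -0.153, 0.1017]
ee_rot: [-2.023, -2.403, 0.001]
force: [-0.3, 0.2, -4.5]
width: 0.653
t 7.73 p [ 0.4979 -0.153   0.1017] yawY 9.83 F [-0.3   0.25 -4.51] w 60.1 j [ 0.44  0.46 -0.32  1.96  0.21  0.75  0.17]
 s,n 0.2601 -0.003
```

View pics/w6.png

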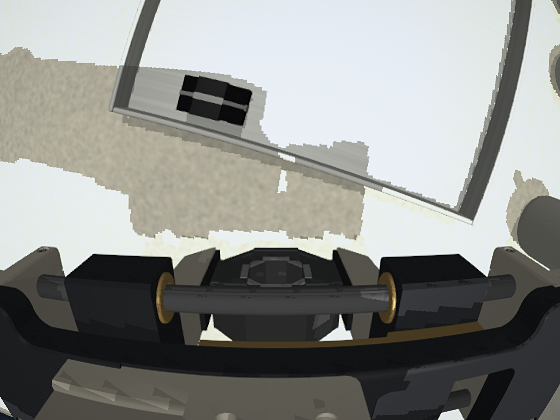

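```bash
python3 -m crank '[[0.5,0.068,0.064,0,-0.096],[0.5,0.068,0.064,0,-0.096],[0.5,0.068,0.064,0,-0.096],[0.5,0,0,-0.06,0],[0.5,0,0,-0.06,0],[0.5,0,0,-0.03,0],[0.5,0,0,-0.008,0],[0.5,0,0,0,0]]'
python3 - <<'E'
from h import *
st()
E
```

```text
clock: 8.45
position: [0.5791, -0.0778, 0.0377]
ee_rot: [-2.36, -2.071, 0.003]
force: [0.4, 0.5, -3.7]
width: 0.651
t 8.45 p [ 0.5791 -0.0778  0.0377] yawY -7.48 F [ 0.38  0.53 -3.71] w 59.9 j [ 0.19  0.62 -0.21  1.86  0.19  0.69 -0.27]
 s,n 0.3203 0.0899
```

```bash
python3 -m crank '[[0.5,0,0,-0.007,0],[0.5,0,0,-0.004,0],[0.5,0,0,0,0],[0.8,0,0,0,0],[0.8,0,0,0,0],[0.8,0,0,0.03,0],[0.8,0,0,0.09,0],[0.8,0,0,0.09,0]]'
python3 - <<'E'
from h import *
st()
E
python3 -m crank '[[0.9,0,0,0.09,0],[0.9,-0.01,-0.07,0.055,0],[0.9,-0.03,-0.095,0,0.096],[0.9,-0.03,-0.095,0,0.096],[0.9,-0.04,-0.095,0,0.096],[0.9,-0.04,-0.095,0,0],[0.9,0,-0.01,0,0],[0.9,0,0,0,0]]'
python3 - <<'E'
from h import *
st(); shot('wrist','w7')
E
```

```text
clock: 9.12
position: [0.5792, -0.0771, 0.1191]
ee_rot: [-2.359, -2.072, 0.003]
force: [1.4, 0.0, 1.1]
width: 0.8
t 9.12 p [ 0.5792 -0.0771  0.1191] yawY -7.43 F [1.42 0.05 1.09] w 73.6 j [ 0.21  0.52 -0.24  1.8   0.16  0.85 -0.23]
 s,n 0.321 0.0902
clock: 9.78
position: [0.5186, -0.2655, 0.1774]
ee_rot: [2.03, 2.395, -0.002]
force: [0.5, 0.9, 0.5]
width: 0.898
t 9.78 p [ 0.5186 -0.2655  0.1774] yawY 9.43 F [0.53 0.89 0.52] w 82.7 j [ 0.58  0.45 -0.28  1.74  0.15  0.97  0.41]
 s,n 0.1458 -0.0019
```

View pics/w7.png

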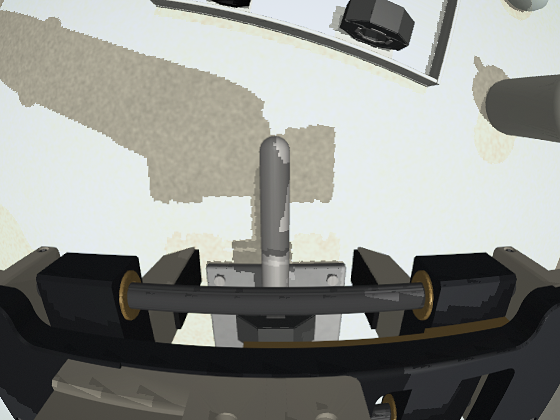

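Run:
```python
from h import *
def sn(u,v,z):
    p=pl('w7',u,v,z,True)[:2]; print((u,v,z),p,'s,n',((p-O)@D).round(4),((p-O)@N).round(4))
sn(275,328,.132); sn(240,318,.1144);sn(312,318,.1144)
t=cv2.imread('pics/w7.png')[250:350,205:345]
t=cv2.resize(t,None,fx=5,fy=5,interpolation=cv2.INTER_CUBIC)
cv2.imwrite('pics/z2.png',np.clip((t/255.)**.5*255,0,255).astype('uint8'))
```

```text
(275, 328, 0.132) [ 0.5291 -0.327 ] s,n 0.0834 -0.0022
(240, 318, 0.1144) [ 0.5036 -0.3351] s,n 0.0798 -0.0287
(312, 318, 0.1144) [ 0.5574 -0.3262] s,n 0.0793 0.0258
```

View pics/z2.png

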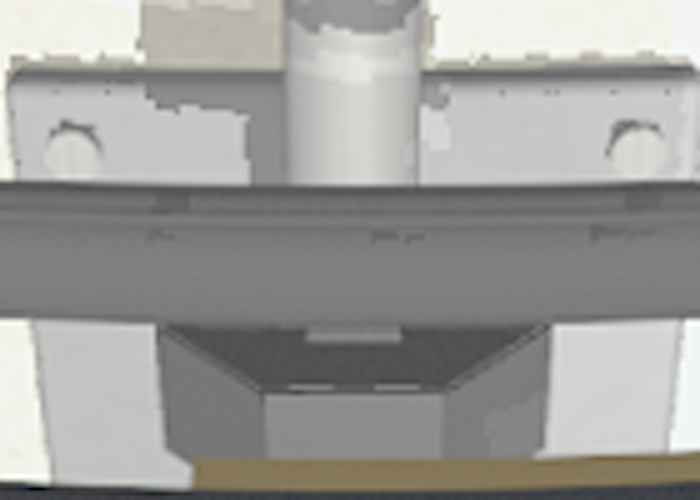

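```bash
python3 -m crank '[[0.9,0.012,-0.061,0,0.008],[0.9,0.012,-0.061,0,0],[0.9,0.011,-0.061,0,0],[0.9,0,0,-0.07,0],[0.9,0,0,-0.07,0],[0.9,0,0,-0.055,0],[0.9,0,0,0,0],[0.9,0,0,0,0]]'
python3 - <<'E'
from h import *
st()
E
```

```text
clock: 10.5
position: [0.5347, -0.3324, 0.0981]
ee_rot: [-2.009, -2.413, -0.001]
force: [0.0, -0.3, 0.8]
width: 0.901
t 10.5 p [ 0.5347 -0.3324  0.0981] yawY 10.44 F [ 0.   -0.35  0.82] w 82.9 j [ 0.64  0.6  -0.25  1.7   0.19  0.87  0.49]
 s,n 0.0771 0.0024
```

```bash
python3 -m crank '[[0.9,-0.007,-0.011,0.004,-0.008],[0.9,0,0,0,0],[0.5,0,0,0,0],[0.5,0,0,0,0],[0.5,0,0,0,0],[0.5,0,0,0,0],[0.5,0,0,0,0],[0.5,0,0,0,0]]' 45
python3 - <<'E'
from h import *
st()
E
```

```text
clock: 11.17
position: [0.5314, -0.3389, 0.1001]
ee_rot: [2.023, 2.403, 0.0]
force: [-1.5, 0.1, 5.1]
width: 0.652
t 11.17 p [ 0.5314 -0.3389  0.1001] yawY 9.83 F [-1.5   0.1   5.12] w 60.0 j [ 0.65  0.6  -0.25  1.69  0.18  0.87  0.49]
 s,n 0.0713 -0.0019
```

```bash
python3 -m crank '[[0.5,0.001,0,0.007,0],[0.5,-0.011,0.064,0,0],[0.5,-0.011,0.064,0,0],[0.5,-0.011,0.064,0,0],[0.5,-0.011,0.064,0,0],[0.5,-0.011,0.064,0,0],[0.5,-0.011,0.064,0,0],[0.5,-0.011,0.064,0,0]]' 45
python3 - <<'E'
from h import *
st(); shot('wrist','w8')
E
```

```text
clock: 11.83
position: [0.5002, -0.1584, 0.1022]
ee_rot: [-2.022, -2.403, 0.0]
force: [-0.5, 0.8, -3.6]
width: 0.65
t 11.83 p [ 0.5002 -0.1584  0.1022] yawY 9.83 F [-0.54  0.76 -3.55] w 59.8 j [ 0.42  0.46 -0.28  1.96  0.18  0.75  0.2 ]
 s,n 0.2545 -0.0016
```

View pics/w8.png

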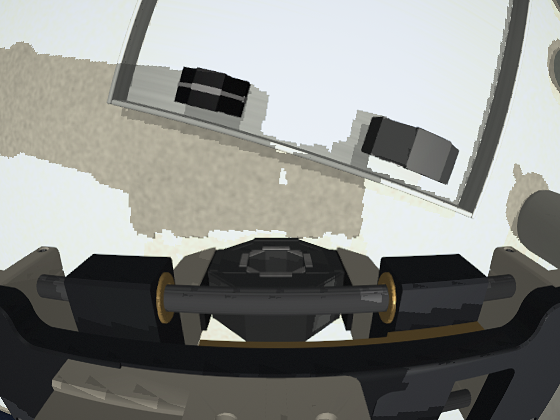

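```bash
python3 -m crank '[[0.5,0.01,0.04,0.05,-0.072],[0.5,0.05,0.066,0.025,-0.072],[0.5,0.05,0.066,0,-0.072],[0.5,0.053,0.066,0,-0.072],[0.5,0.05,0.067,0,0],[0.5,0,0,-0.05,0],[0.5,0,0,-0.06,0],[0.5,0,0,-0.06,0]]'
python3 - <<'E'
from h import *
st()
E
```

```text
clock: 12.55
position: [0.5866, -0.0368, 0.0637]
ee_rot: [2.359, 2.074, 0.001]
force: [-0.6, -1.1, -3.4]
width: 0.649
t 12.55 p [ 0.5866 -0.0368  0.0637] yawY -7.35 F [-0.6  -1.08 -3.37] w 59.7 j [ 0.11  0.59 -0.2   1.83  0.17  0.73 -0.31]
 s,n 0.3594 0.1043
```

```bash
python3 -m crank '[[0.5,0,0,-0.04,0],[0.5,0,0,-0.02,0],[0.5,0,0,-0.011,0],[0.5,0,0,0,0],[0.8,0,0,0,0],[0.8,0,0,0,0],[0.8,0,0,0.03,0],[0.8,0,0,0.09,0]]'
python3 - <<'E'
from h import *
st()
E
python3 -m crank '[[0.8,0,0,0.09,0],[0.9,0,0,0.09,0],[0.9,-0.015,-0.09,0.06,0.072],[0.9,-0.03,-0.099,0,0.072],[0.9,-0.03,-0.099,0,0.072],[0.9,-0.03,-0.099,0,0.072],[0.9,-0.03,-0.099,0,0],[0.9,0,-0.09,0,0]]'
python3 - <<'E'
from h import *
st(); shot('wrist','w9')
E
```

```text
clock: 13.22
position: [0.5838, -0.0378, 0.0823]
ee_rot: [-2.358, -2.07, 0.007]
force: [-0.6, -0.5, -0.4]
width: 0.8
t 13.22 p [ 0.5838 -0.0378  0.0823] yawY -7.44 F [-0.65 -0.52 -0.38] w 73.6 j [ 0.12  0.56 -0.21  1.82  0.16  0.78 -0.3 ]
 s,n 0.3589 0.1014
clock: 13.88
position: [0.5301, -0.2696, 0.1814]
ee_rot: [2.023, 2.401, -0.001]
force: [1.1, -0.7, 0.0]
width: 0.898
t 13.88 p [ 0.5301 -0.2696  0.1814] yawY 9.75 F [ 1.08 -0.68  0.05] w 82.6 j [ 0.56  0.46 -0.25  1.71  0.13  0.99  0.43]
 s,n 0.1398 0.0087
```

View pics/w9.png

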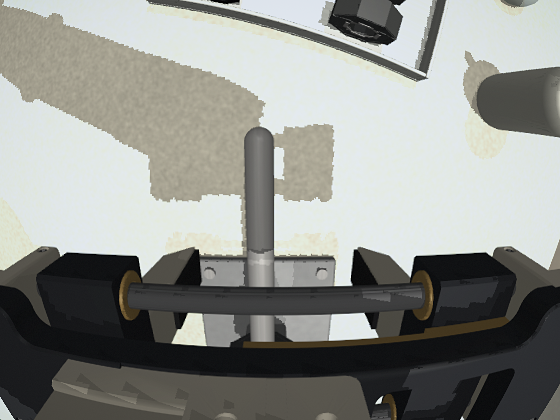

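```bash
python3 -m crank '[[0.9,0,-0.076,0,0],[0.9,0.002,-0.076,0,0],[0.9,0,0,0,0],[0.9,0,0,0,0],[0.9,0,0,0,0],[0.9,0,0,0,0],[0.9,0,0,0,0],[0.9,0,0,0,0]]'
python3 - <<'E'
from h import *
st(); shot('wrist','w10'); shot('top','t10')
t=cv2.imread('pics/w10.png')[240:360,205:345]
t=cv2.resize(t,None,fx=5,fy=5,interpolation=cv2.INTER_CUBIC)
cv2.imwrite('pics/z3.png',np.clip((t/255.)**.5*255,0,255).astype('uint8'))
E
```

```text
clock: 14.6
position: [0.5336, -0.3261, 0.1794]
ee_rot: [2.021, 2.405, 0.001]
force: [-0.3, -0.9, 0.0]
width: 0.896
t 14.6 p [ 0.5336 -0.3261  0.1794] yawY 9.93 F [-0.31 -0.88  0.02] w 82.4 j [ 0.63  0.51 -0.24  1.63  0.13  1.02  0.52]
 s,n 0.0835 0.0024
```

View pics/z3.png

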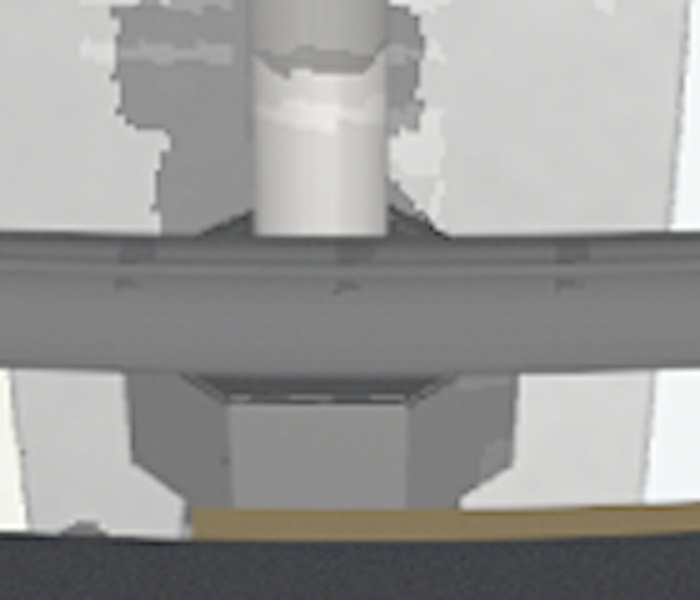

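View pics/t10.png

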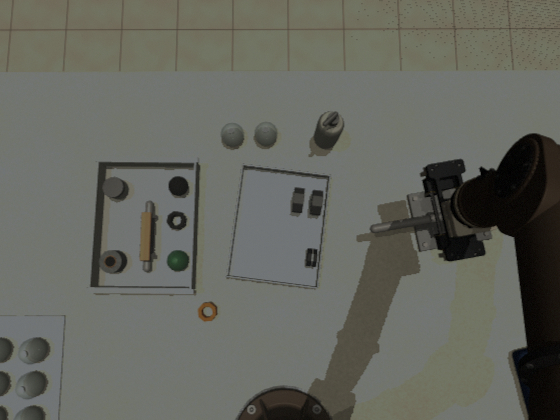

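Run:
```python
from h import *
def sn(u,v,z):
    p=pl('w10',u,v,z,True)[:2]; print((u,v,z),p,'s,n',((p-O)@D).round(4),((p-O)@N).round(4))
sn(268.8,320.8,.132); sn(205+132/5,240+463/5,.1144);sn(205+515/5,240+465/5,.1144);sn(251.3,320.8,.132);sn(286.5,320.8,.132)
```

```text
(268.8, 320.8, 0.132) [ 0.5396 -0.3833] s,n 0.0261 -0.0015
(231.4, 332.6, 0.1144) [ 0.5142 -0.4127] s,n 0.0016 -0.0316
(308.0, 333.0, 0.1144) [ 0.5736 -0.4024] s,n 0.0015 0.0287
(251.3, 320.8, 0.132) [ 0.5275 -0.3855] s,n 0.0261 -0.0138
(286.5, 320.8, 0.132) [ 0.5518 -0.3811] s,n 0.0262 0.0109
```

```bash
python3 -m crank '[[0.9,0.006,-0.056,0,0],[0.9,0.006,-0.056,0,0],[0.9,0.0075,-0.057,0,0],[0.9,0,0,-0.07,0],[0.9,0,0,-0.07,0],[0.9,0,0,-0.058,0],[0.9,0,0,0,0],[0.9,0,0,0,0]]'
python3 - <<'E'
from h import *
st()
E
```

```text
clock: 15.37
position: [0.5405, -0.3941, 0.099]
ee_rot: [-2.021, -2.402, 0.0]
force: [0.4, -1.0, 1.1]
width: 0.903
t 15.37 p [ 0.5405 -0.3941  0.099 ] yawY 9.86 F [ 0.38 -1.02  1.05] w 83.1 j [ 0.68  0.65 -0.21  1.59  0.16  0.92  0.59]
 s,n 0.0154 -0.0025
```

```bash
python3 -m crank '[[0.5,0.002,0,0.003,0],[0.5,0,0,0,0],[0.5,0,0,0,0],[0.5,0,0,0,0],[0.5,0,0,0,0],[0.5,0,0,0,0],[0.5,0,0,0.007,0],[0.5,0,0,0,0]]' 45
python3 - <<'E'
from h import *
st()
E
python3 -m crank '[[0.5,-0.012,0.07,0,0],[0.5,-0.012,0.07,0,0],[0.5,-0.012,0.07,0,0],[0.5,-0.012,0.07,0,0],[0.5,-0.012,0.07,0,0],[0.5,-0.012,0.07,0,0],[0.5,-0.012,0.07,0,0],[0.5,-0.012,0.07,0,0]]' 45
python3 - <<'E'
from h import *
st(); shot('wrist','w11')
E
```

```text
clock: 16.03
position: [0.5418, -0.3948, 0.1042]
ee_rot: [2.023, 2.403, 0.0]
force: [0.1, -0.6, -3.7]
width: 0.65
t 16.03 p [ 0.5418 -0.3948  0.1042] yawY 9.83 F [ 0.12 -0.58 -3.73] w 59.8 j [ 0.68  0.65 -0.21  1.58  0.16  0.93  0.59]
 s,n 0.0145 -0.0013
clock: 16.7
position: [0.5029, -0.1693, 0.1037]
ee_rot: [-2.023, -2.404, -0.0]
force: [0.8, -0.6, -3.6]
width: 0.651
t 16.7 p [ 0.5029 -0.1693  0.1037] yawY 9.84 F [ 0.8  -0.61 -3.63] w 59.8 j [ 0.41  0.46 -0.25  1.94  0.16  0.75  0.24]
 s,n 0.2432 -0.0009
```

View pics/w11.png

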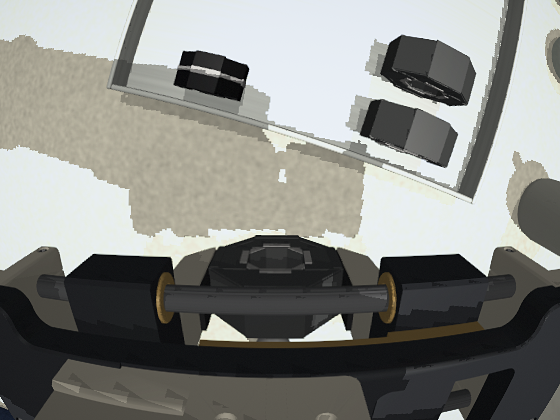

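```bash
python3 -m crank '[[0.5,-0.02,0.07,0.05,-0.072],[0.5,-0.03,0.09,0,-0.072],[0.5,-0.03,0.09,0,-0.072],[0.5,-0.03,0.09,0,-0.072],[0.5,-0.03,0.037,0,0],[0.5,0,0,-0.05,0],[0.5,0,0,-0.06,0],[0.5,0,0,-0.05,0]]'
python3 - <<'E'
from h import *
st()
E
```

```text
clock: 17.42
position: [0.4477, -0.0194, 0.0593]
ee_rot: [2.359, 2.074, 0.002]
force: [-0.1, -0.7, -4.2]
width: 0.652
t 17.42 p [ 0.4477 -0.0194  0.0593] yawY -7.36 F [-0.08 -0.69 -4.24] w 60.0 j [ 0.08  0.43 -0.2   2.18  0.16  0.55 -0.37]
 s,n 0.4004 -0.0295
```

```bash
python3 -m crank '[[0.5,0,0,-0.04,0],[0.5,0,0,-0.02,0],[0.5,0,0,-0.004,0],[0.5,0,0,0,0],[0.5,0,0,0,0],[0.8,0,0,0,0],[0.8,0,0,0,0],[0.8,0,0,0,0]]'
python3 - <<'E'
from h import *
st()
E
python3 -m crank '[[0.8,0,0,0.03,0],[0.8,0,0,0.09,0],[0.8,0,0,0.09,0],[0.8,0,0,0.1,0],[0.6,0,0.05,0.1,0],[0.5,0,0.1,0.05,0.05],[0.5,0,0.1,0,0.074],[0.5,0.02,0.1,0,0]]'
python3 - <<'E'
from h import *
st()
E
```

```text
clock: 18.08
position: [0.4481, -0.02, 0.0347]
ee_rot: [2.361, 2.072, 0.002]
force: [0.1, -0.2, 0.5]
width: 0.79
t 18.08 p [ 0.4481 -0.02    0.0347] yawY -7.46 F [ 0.09 -0.16  0.54] w 72.6 j [ 0.07  0.48 -0.18  2.19  0.18  0.48 -0.38]
 s,n 0.3997 -0.0292
clock: 18.75
position: [0.4554, 0.1172, 0.2164]
ee_rot: [2.216, 2.223, 0.005]
force: [0.6, -1.6, -0.4]
width: 0.56
t 18.75 p [0.4554 0.1172 0.2164] yawY 0.16 F [ 0.56 -1.63 -0.44] w 51.5 j [-0.08  0.24 -0.35  1.95  0.1   0.96 -0.47]
 s,n 0.5336 0.0016
```

```bash
python3 -m crank '[[0.5,0.014,0.06,0.015,0.115],[0.5,0.014,0.06,0.015,0.115],[0.5,0.014,0.06,0.015,0.115],[0.5,0.014,0.06,0.015,0.115],[0.5,0.014,0.06,0.015,0.115],[0.5,0.014,0.06,0.015,0.115],[0.5,0.014,0.06,0.015,0.115],[0.5,0.014,0.06,0.015,0.115]]';python3 -m crank '[[0.5,0,0.05,0,0.115],[0.5,0,0,0,0.115],[0.5,0,0,0,0.115],[0.5,0,0,0,0.115],[0.5,0,0,0,0.115],[0.5,0,0,0,0],[0.5,0,0,0,0],[0.5,0,0,0,0]]'
python3 - <<'E'
from h import *
st(); shot('wrist','w12')
E
```

```text
clock: 19.42
position: [0.5004, 0.3089, 0.2628]
ee_rot: [0.931, 3.0, 0.0]
force: [0.4, -0.4, 0.1]
width: 0.495
clock: 20.08
position: [0.5003, 0.3278, 0.2623]
ee_rot: [0.015, 3.141, 0.0]
force: [0.2, -0.6, 0.7]
width: 0.5
t 20.08 p [0.5003 0.3278 0.2623] yawY 89.45 F [ 0.15 -0.55  0.72] w 46.0 j [-0.19  0.47 -0.7   1.57  0.32  1.21  0.61]
 s,n 0.7333 0.0821
```

View pics/w12.png

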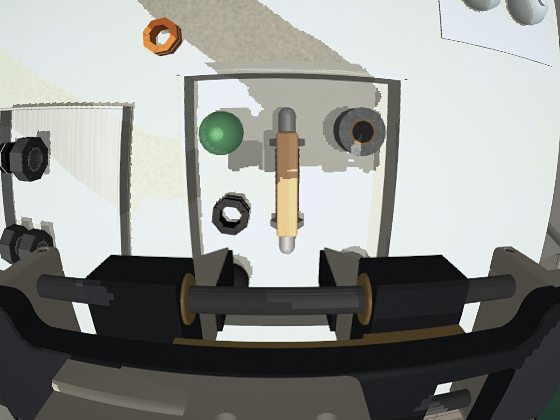

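Run:
```python
from h import *
f=lambda n,u,v,z:print(n,(u,v),pl('w12',u,v,z,True))
f('board',277,133,.05);f('board',297,133,.05);f('board',276,237,.05);f('board',299,237,.05)
f('h',286,107,.023);f('h',287,253,.02);f('coll',231,213,.029);f('coll l',212,213,.02);f('coll r',250,213,.02)
f('ball',221,133,.03);f('tape',360,132,.043)
f('tape left',333,130,.043);f('crate in',200,150,.03);f('crate far',388,150,.03)
t=cv2.imread('pics/w12.png')[90:290,180:400]
t=cv2.resize(t,None,fx=3.5,fy=3,interpolation=cv2.INTER_CUBIC)
cv2.imwrite('pics/z4.png',t)
```

```text
board (277, 133) [0.4382 0.3307 0.05  ]
board (297, 133) [0.4383 0.3523 0.05  ]
board (276, 237) [0.5572 0.3286 0.05  ]
board (299, 237) [0.5575 0.3553 0.05  ]
h (286, 107) [0.4087 0.3414 0.023 ]
h (287, 253) [0.5904 0.3424 0.02  ]
coll (231, 213) [0.5338 0.2743 0.029 ]
coll l (212, 213) [0.5361 0.2489 0.02  ]
coll r (250, 213) [0.5366 0.2967 0.02  ]
ball (221, 133) [0.4375 0.2663 0.03  ]
tape (360, 132) [0.4361 0.4241 0.043 ]
tape left (333, 130) [0.4347 0.393  0.043 ]
crate in (200, 150) [0.4564 0.2405 0.03  ]
crate far (388, 150) [0.4567 0.4633 0.03  ]
```

View pics/z4.png

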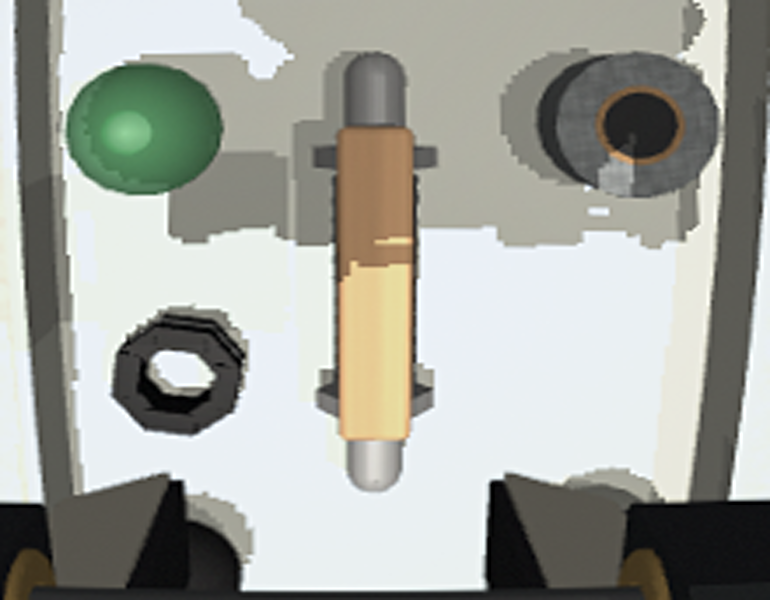

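```bash
python3 -m crank '[[0.5,-0.004,0.034,-0.08,0.009],[0.5,0,0,-0.09,0],[0.5,0,0,-0.09,0],[0.5,0,0,-0.09,0],[0.5,0,0,-0.06,0],[0.5,0,0,-0.03,0],[0.5,0,0,0,0],[0.5,0,0,0,0]]' 15
python3 - <<'E'
from h import *
st(); shot('wrist','w13')
E
```

```text
clock: 20.8
position: [0.4988, 0.3419, 0.0868]
ee_rot: [-0.005, 3.141, 0.0]
force: [0.4, 0.3, -0.3]
width: 0.502
t 20.8 p [0.4988 0.3419 0.0868] yawY 90.19 F [ 0.43  0.34 -0.27] w 46.2 j [-0.28  0.65 -0.62  1.75  0.47  0.89  0.48]
 s,n 0.7475 0.083
```

View pics/w13.png

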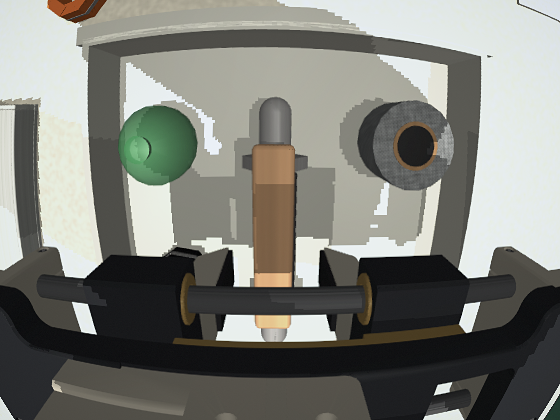

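```bash
python3 -m crank '[[0.5,0,0,-0.05,0],[0.5,0,0,-0.029,0],[0.5,0,0,0,0],[0.1,0,0,0,0],[0.1,0,0,0,0],[0.1,0,0,0,0],[0.1,0,0,0,0],[0.1,0,0,0,0]]' 15
python3 - <<'E'
from h import *
st()
E
```

```text
clock: 21.52
position: [0.499, 0.3418, 0.0554]
ee_rot: [-0.006, 3.141, 0.001]
force: [-1.0, -0.6, 4.8]
width: 0.259
t 21.52 p [0.499  0.3418 0.0554] yawY 90.23 F [-1.02 -0.59  4.83] w 23.8 j [-0.29  0.69 -0.59  1.77  0.5   0.83  0.45]
 s,n 0.7474 0.0832
```

```bash
python3 -m crank '[[0.1,0,0,0.05,0],[0.1,0,0,0.06,0],[0.1,0,0,0.04,0],[0.1,0.037,0.075,0,0],[0.1,0.037,0.076,0,0],[0.1,0,0,0,0],[0.1,0,0,-0.05,0],[0.1,0,0,-0.05,0]]' 20
python3 - <<'E'
from h import *
st(); shot('wrist','w14')
E
```

```text
clock: 22.18
position: [0.5288, 0.4034, 0.0752]
ee_rot: [-0.007, 3.14, 0.004]
force: [0.5, -0.7, -1.1]
width: 0.256
t 22.18 p [0.5288 0.4034 0.0752] yawY 90.26 F [ 0.52 -0.73 -1.07] w 23.5 j [-0.36  0.74 -0.59  1.6   0.48  0.95  0.45]
 s,n 0.8029 0.1231
```

View pics/w14.png

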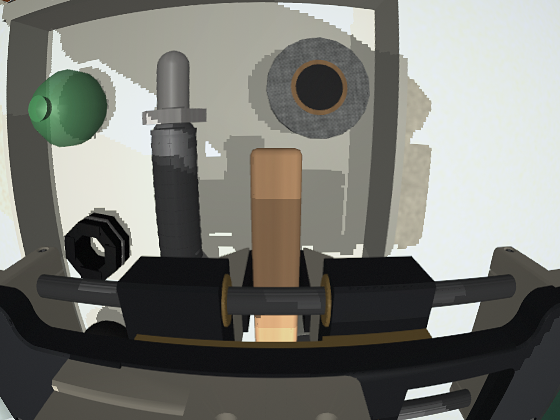

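```bash
python3 -m crank '[[0.1,0,0,-0.06,0],[0.1,0,0,-0.05,0],[0.1,0,0,-0.018,0],[0.1,0,0,0,0],[0.1,0,0,0,0],[0.36,0,0,0,0],[0.36,0,0,0,0],[0.36,0,0,0,0]]' 20
python3 - <<'E'
from h import *
st()
E
python3 -m crank '[[0.36,0,0,0.05,0],[0.36,0,0,0.08,0],[0.36,0,0,0.09,0],[0.36,-0.02,-0.04,0.09,0],[0.5,-0.03,-0.06,0.09,0],[0.5,-0.03,-0.06,0,0],[0.5,0,0,0,0],[0.5,0,0,0,0]]' 20
python3 - <<'E'
from h import *
st(); shot('wrist','w15')
E
```

```text
clock: 22.9
position: [0.5284, 0.402, 0.0238]
ee_rot: [-0.006, 3.141, 0.001]
force: [0.3, 0.5, -0.4]
width: 0.353
t 22.9 p [0.5284 0.402  0.0238] yawY 90.23 F [ 0.29  0.51 -0.37] w 32.4 j [-0.38  0.8  -0.56  1.63  0.53  0.87  0.42]
 s,n 0.8016 0.1226
clock: 23.57
position: [0.4974, 0.3383, 0.1815]
ee_rot: [-0.004, 3.14, -0.001]
force: [0.5, 0.2, 0.4]
width: 0.496
t 23.57 p [0.4974 0.3383 0.1815] yawY 90.15 F [0.52 0.2  0.36] w 45.6 j [-0.23  0.55 -0.67  1.67  0.38  1.06  0.55]
 s,n 0.7442 0.081
```

View pics/w15.png

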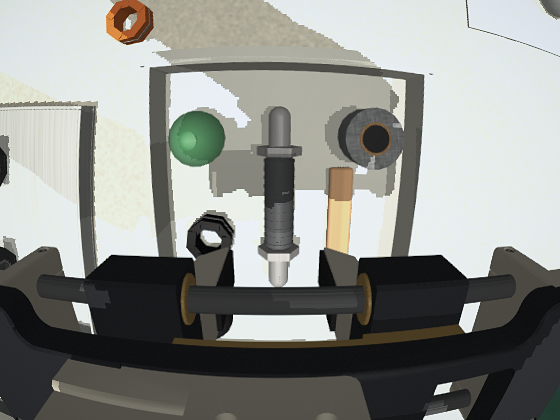

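Run:
```python
from h import *
f=lambda n,u,v,z:print(n,(u,v),pl('w15',u,v,z,True))
f('h',281,107,.023);f('h',277,287,.02);f('g',279,160,.023);f('g',279,242,.023);f('sh',280,150,.023);f('sh',278,250,.023)
f('board',329,172,.014);f('board',353,170,.014)
```

```text
h (281, 107) [0.4094 0.3437 0.023 ]
h (277, 287) [0.5926 0.3408 0.02  ]
g (279, 160) [0.4587 0.3421 0.023 ]
g (279, 242) [0.5398 0.3425 0.023 ]
sh (280, 150) [0.4493 0.3429 0.023 ]
sh (278, 250) [0.5485 0.3416 0.023 ]
board (329, 172) [0.4709 0.3907 0.014 ]
board (353, 170) [0.4684 0.4147 0.014 ]
```

```bash
python3 -m crank '[[0.46,0.005,0.009,-0.08,-0.01],[0.46,0,0,-0.09,0],[0.46,0,0,-0.09,0],[0.46,0,0,-0.07,0],[0.46,0,0,-0.04,0],[0.46,0,0,-0.018,0],[0.46,0,0,0,0],[0.46,0,0,0,0]]' 45
python3 - <<'E'
from h import *
st()
E
```

```text
clock: 24.28
position: [0.4989, 0.3444, 0.0251]
ee_rot: [-0.009, -3.141, -0.001]
force: [0.8, 0.2, 0.0]
width: 0.465
t 24.28 p [0.4989 0.3444 0.0251] yawY 89.69 F [0.79 0.22 0.03] w 42.8 j [-0.31  0.73 -0.57  1.78  0.53  0.78  0.42]
 s,n 0.7499 0.0835
```

```bash
python3 -m crank '[[0.1,0,-0.003,0,0],[0.1,0,0,0,0],[0.1,0,0,0,0],[0.1,0,0,0,0],[0.1,0,0,0,0],[0.1,0,0,0,0],[0.1,0,0,0.04,0],[0.1,0,0,0.06,0]]' 50
python3 - <<'E'
from h import *
st(); shot('wrist','w16')
E
```

```text
clock: 24.95
position: [0.4974, 0.3404, 0.0632]
ee_rot: [-0.01, -3.137, 0.005]
force: [0.2, -0.2, -5.4]
width: 0.29
t 24.95 p [0.4974 0.3404 0.0632] yawY 89.65 F [ 0.16 -0.24 -5.41] w 26.7 j [-0.29  0.68 -0.6   1.77  0.49  0.85  0.45]
 s,n 0.7463 0.0813
```

View pics/w16.png

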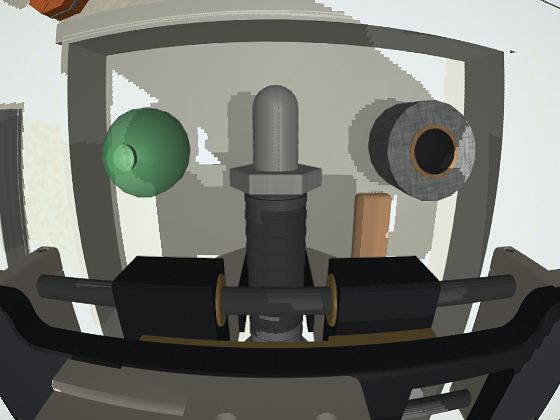

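```bash
python3 -m crank '[[0.1,0,0,0.05,0],[0.1,0.01,-0.05,0.025,0],[0.1,0.012,-0.09,0,-0.03],[0.1,0.012,-0.09,0,-0.03],[0.1,0.012,-0.09,0,-0.03],[0.1,0.012,-0.09,0,-0.027],[0.1,0.012,-0.09,0,0],[0.1,0.008,-0.09,0,0]]'
python3 - <<'E'
from h import *
st(); shot('wrist','w17')
E
```

```text
clock: 25.67
position: [0.5301, 0.1043, 0.095]
ee_rot: [-0.202, -3.135, -0.0]
force: [0.6, 0.9, -5.6]
width: 0.291
t 25.67 p [0.5301 0.1043 0.095 ] yawY 82.61 F [ 0.58  0.87 -5.56] w 26.8 j [ 0.15  0.55 -0.61  1.91  0.43  0.81  0.75]
 s,n 0.5081 0.073
```

View pics/w17.png

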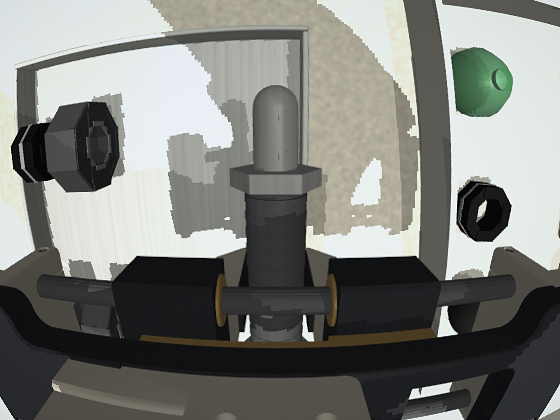

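```bash
python3 -m crank '[[0.1,-0.003,-0.09,0,0],[0.1,0,0,-0.05,0],[0.1,0,0,-0.06,0],[0.1,0,0,-0.045,0],[0.1,0,0,-0.018,0],[0.1,0,0,0,0],[0.1,0,0,0,0],[0.1,0,0,0,0]]'
python3 - <<'E'
from h import *
st()
E
```

```text
clock: 26.38
position: [0.5293, 0.0706, 0.0266]
ee_rot: [0.202, 3.135, 0.001]
force: [0.4, 1.3, -4.9]
width: 0.291
t 26.38 p [0.5293 0.0706 0.0266] yawY 82.64 F [ 0.43  1.29 -4.93] w 26.8 j [ 0.16  0.64 -0.54  1.97  0.52  0.67  0.73]
 s,n 0.475 0.0664
```

```bash
python3 -m crank '[[0.1,0,0,-0.004,0],[0.1,0,0,0,0],[0.45,0,0,0,0],[0.45,0,0,0,0],[0.45,0,0,0,0],[0.45,0,0,0.04,0],[0.45,0,0,0.09,0],[0.45,0,0,0.09,0]]' 
python3 -m crank '[[0.7,0,0.04,0.1,0],[0.7,0,0.095,0.1,0],[0.7,0,0.095,0,0.03],[0.7,0,0.095,0,0.03],[0.7,0,0.095,0,0.03],[0.7,0,0.04,0,0.03],[0.7,0,0,0,0],[0.7,0,0,0,0]]'
python3 - <<'E'
from h import *
st(); shot('wrist','w18')
E
```

```text
clock: 27.05
position: [0.5282, 0.0701, 0.1132]
ee_rot: [-0.201, -3.133, 0.0]
force: [0.9, -0.0, -0.5]
width: 0.447
clock: 27.72
position: [0.5288, 0.2454, 0.1818]
ee_rot: [0.002, 3.141, 0.001]
force: [-0.4, -0.2, -0.1]
width: 0.698
t 27.72 p [0.5288 0.2454 0.1818] yawY 89.93 F [-0.42 -0.18 -0.06] w 64.2 j [-0.04  0.52 -0.7   1.71  0.38  1.05  0.7 ]
 s,n 0.6473 0.096
```

View pics/w18.png

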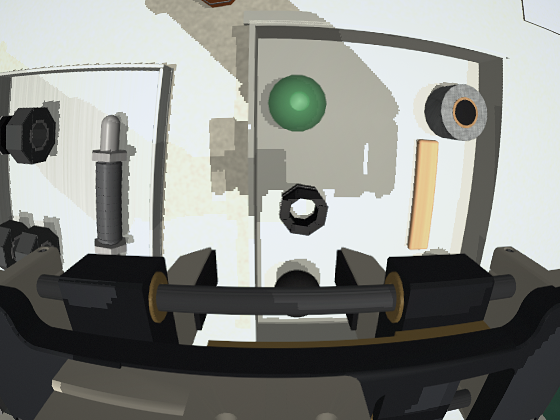

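Run:
```python
from h import *
im=cv2.imread('pics/w18.png'); 
t=cv2.resize(im[170:250,255:350],None,fx=6,fy=6,interpolation=cv2.INTER_CUBIC); cv2.imwrite('pics/z5.png',t)
# top-face dark mask, rectified to plane z=.029
K,T=cal('w18')
xs=np.linspace(.495,.575,400); ys=np.linspace(.235,.315,400)
m=np.array([[proj('w18',(x,y,.029),True) for y in ys[::-1]] for x in xs[::-1]],np.float32)
r=cv2.remap(im,m[...,0],m[...,1],cv2.INTER_LINEAR); cv2.imwrite('pics/z6.png',r)
```

```text
(no output)
```

View pics/z6.png

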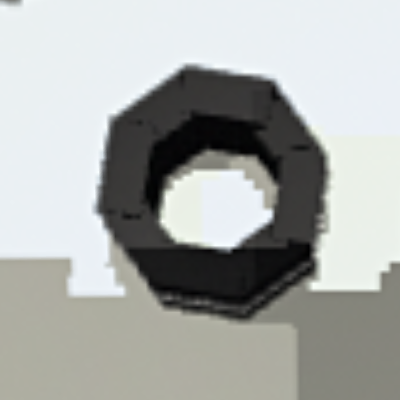

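```bash
python3 -m crank '[[0.7,0.011,0.034,0,-0.1175],[0.7,0.0115,0.034,0,-0.1175],[0.7,0,0,0,-0.1175],[0.7,0,0,0,-0.1175],[0.7,0,0,0,-0.1175],[0.7,0,0,0,-0.1175],[0.7,0,0,0,-0.1175],[0.7,0,0,0,-0.1175]]' 30
python3 -m crank '[[0.7,0,0,0,-0.1175],[0.7,0,0,0,-0.1175],[0.7,0,0,0,-0.1175],[0.7,0,0,0,-0.1175],[0.7,0,0,0,-0.1175],[0.65,0,0,0,-0.1175],[0.65,0,0,0,0],[0.65,0,0,-0.06,0]]'
python3 - <<'E'
from h import *
st(); shot('wrist','w19')
E
```

```text
clock: 28.43
position: [0.5388, 0.2691, 0.1817]
ee_rot: [1.502, 2.759, -0.001]
force: [0.6, 0.1, 0.0]
width: 0.7
clock: 29.1
position: [0.541, 0.2714, 0.1617]
ee_rot: [2.384, 2.042, 0.011]
force: [1.3, 0.7, 0.1]
width: 0.649
t 29.1 p [0.541  0.2714 0.1617] yawY -8.83 F [1.32 0.7  0.12] w 59.7 j [-0.36  0.49 -0.27  1.71  0.16  0.95 -0.85]
 s,n 0.6708 0.1125
```

View pics/w19.png

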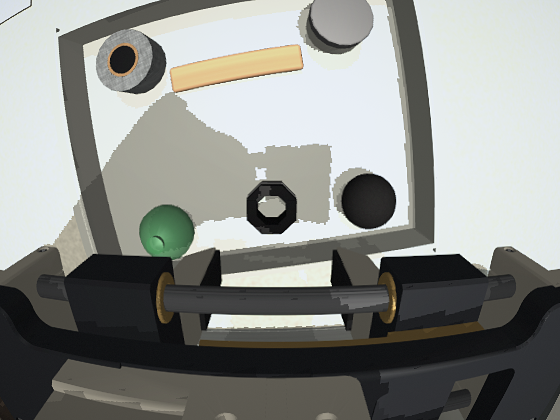

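Run:
```python
from h import *
f=lambda n,u,v,z:print(n,(u,v),pl('w19',u,v,z,True))
f('c',271.5,206.5,.029); f('l',246,207,.027);f('r',297,207,.027);f('ball r',194,230,.03);f('mush l',341,200,.045)
st()
```

```text
c (271.5, 206.5) [0.5392 0.2751 0.029 ]
l (246, 207) [0.5167 0.2777 0.027 ]
r (297, 207) [0.5613 0.2707 0.027 ]
ball r (194, 230) [0.4661 0.2646 0.03  ]
mush l (341, 200) [0.5979 0.2759 0.045 ]
t 29.15 p [0.5379 0.2695 0.1547] yawY -8.77 F [-1.28 -0.55 -4.07] w 59.9 j [-0.36  0.5  -0.27  1.72  0.16  0.95 -0.85]
 s,n 0.6694 0.1091
```

```bash
python3 -m crank '[[0.65,0.001,0.006,-0.07,0],[0.65,0,0,-0.09,0],[0.65,0,0,-0.08,0],[0.65,0,0,-0.06,0],[0.65,0,0,-0.03,0],[0.65,0,0,0,0],[0.65,0,0,0,0],[0.65,0,0,0,0]]' 30
python3 - <<'E'
from h import *
st()
E
```

```text
clock: 29.82
position: [0.5392, 0.2736, 0.0264]
ee_rot: [2.386, 2.043, 0.001]
force: [0.6, -0.4, 0.5]
width: 0.647
t 29.82 p [0.5392 0.2736 0.0264] yawY -8.85 F [ 0.56 -0.38  0.45] w 59.6 j [-0.4   0.66 -0.23  1.81  0.22  0.69 -0.91]
 s,n 0.6732 0.111
```

```bash
python3 -m crank '[[0.3,0,0,-0.005,0],[0.3,0,0,0,0],[0.3,0,0,0,0],[0.3,0,0,0,0],[0.3,0,0,0,0],[0.3,0,0,0,0],[0.3,0,0,0.05,0],[0.3,0,0,0.08,0]]' 35
python3 - <<'E'
from h import *
st(); shot('wrist','w20')
E
```

```text
clock: 30.48
position: [0.5363, 0.2725, 0.0732]
ee_rot: [-2.386, -2.042, 0.01]
force: [0.9, -0.7, 0.4]
width: 0.479
t 30.48 p [0.5363 0.2725 0.0732] yawY -8.87 F [ 0.86 -0.72  0.4 ] w 44.0 j [-0.39  0.6  -0.25  1.78  0.2   0.79 -0.89]
 s,n 0.6727 0.1081
```

View pics/w20.png

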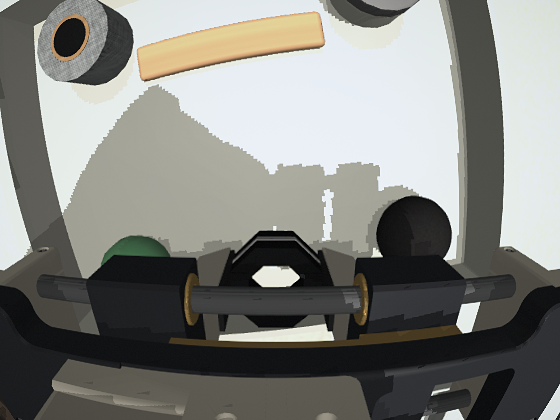

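```bash
python3 -m crank '[[0.3,0,0,0.06,0],[0.3,0,-0.04,0,0],[0.3,-0.006,-0.09,0,0],[0.3,-0.006,-0.09,0,0],[0.3,-0.007,-0.095,0,0.024],[0.3,-0.007,-0.095,0,0],[0.3,-0.007,-0.095,0,0],[0.3,-0.007,-0.095,0,0]]'
python3 -m crank '[[0.3,0,-0.031,0,0],[0.3,0,0,0,0],[0.3,0,0,0,0],[0.3,0,0,-0.04,0],[0.3,0,0,-0.04,0],[0.3,0,0,-0.02,0],[0.3,0,0,0,0],[0.3,0,0,0,0]]'
python3 - <<'E'
from h import *
st(); shot('wrist','w21')
E
```

```text
clock: 31.2
position: [0.5218, 0.0317, 0.0994]
ee_rot: [2.361, 2.072, -0.0]
force: [1.0, -0.4, 0.5]
width: 0.475
clock: 31.87
position: [0.5223, 0.0226, 0.0594]
ee_rot: [-2.359, -2.074, 0.001]
force: [1.1, 0.2, 0.4]
width: 0.476
t 31.87 p [0.5223 0.0226 0.0594] yawY -7.35 F [1.05 0.16 0.39] w 43.8 j [ 0.04  0.52 -0.25  1.99  0.2   0.65 -0.47]
 s,n 0.4289 0.0512
```

View pics/w21.png

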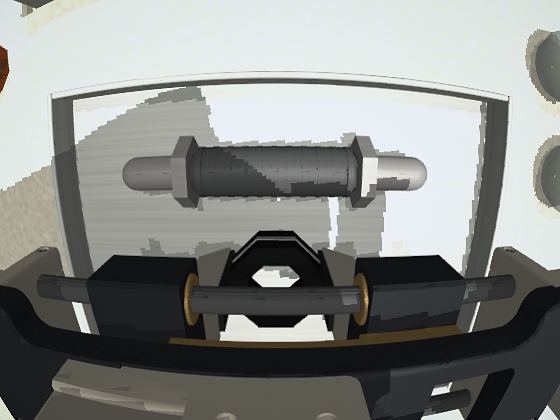

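```bash
python3 -m crank '[[0.3,0,0,-0.04,0],[0.3,0,0,-0.03,0],[0.3,0,0,-0.018,0],[0.3,0,0,0,0],[0.3,0,0,0,0],[0.6,0,0,0,0],[0.6,0,0,0,0],[0.6,0,0,0,0]]'
python3 - <<'E'
from h import *
st()
E
python3 -m crank '[[0.6,0,0,0.04,0],[0.6,0,0,0.09,0],[0.6,0,0,0.1,0],[0.6,0,0,0.1,0],[0.6,0,0,0.1,0],[0.6,-0.05,-0.08,0.1,0],[0.6,-0.05,-0.09,0,0],[0.6,-0.05,-0.09,0,0]]'
python3 -m crank '[[0.6,-0.03,-0.095,0,0],[0.6,-0.03,-0.095,0,0],[0.6,0,-0.1,0,0],[0.6,0,-0.1,0,0],[0.6,0,-0.1,0,0],[0.6,0,-0.1,0,0],[0.6,0,0,0,0],[0.6,0,0,0,0]]'
python3 - <<'E'
from h import *
st(); shot('top','t22'); shot('scene','s22')
t=cv2.imread('pics/t22.png'); cv2.imwrite('pics/z7.png',cv2.resize(t[120:310,80:350],None,fx=2.9,fy=2.9,interpolation=cv2.INTER_CUBIC))
E
```

```text
clock: 32.58
position: [0.523, 0.0215, 0.0251]
ee_rot: [2.36, 2.072, 0.002]
force: [0.4, -0.7, -0.1]
width: 0.594
t 32.58 p [0.523  0.0215 0.0251] yawY -7.45 F [ 0.39 -0.73 -0.14] w 54.6 j [ 0.03  0.58 -0.23  2.02  0.23  0.57 -0.49]
 s,n 0.4277 0.0518
clock: 33.25
position: [0.4682, -0.075, 0.2294]
ee_rot: [2.355, 2.073, 0.006]
force: [0.0, -1.5, -0.6]
width: 0.596
clock: 33.92
position: [0.4425, -0.3133, 0.2268]
ee_rot: [2.366, 2.067, -0.001]
force: [0.7, 0.7, 0.5]
width: 0.602
t 33.92 p [ 0.4425 -0.3133  0.2268] yawY -7.72 F [0.74 0.65 0.45] w 55.4 j [ 0.61  0.32 -0.12  1.79  0.05  1.03  0.34]
 s,n 0.1118 -0.0851
```

View pics/z7.png

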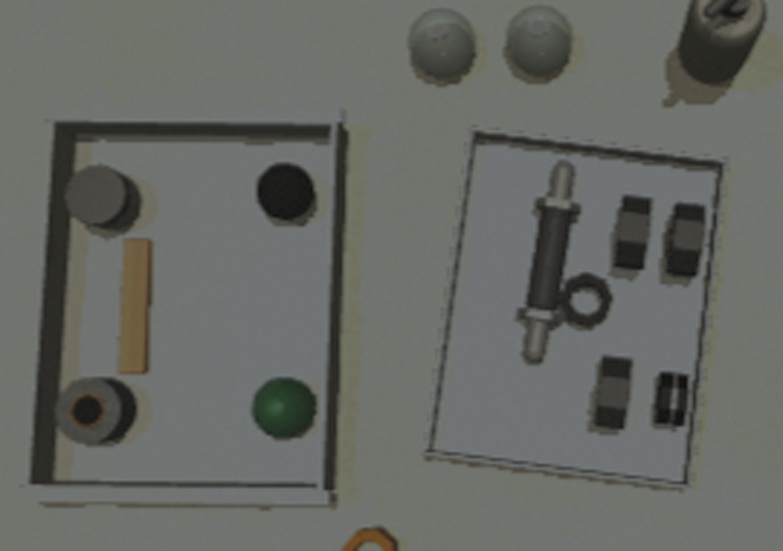

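View pics/s22.png

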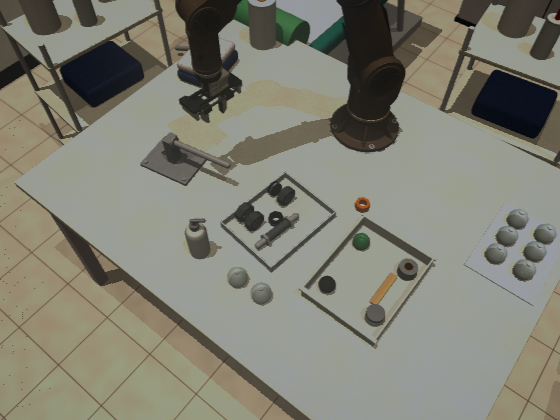

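```bash
python3 -m crank '[[0.6,0,0,0,0],[0.6,0,0,0,0],[0.6,0,0,0,0],[0.6,0,0,0,0],[0.6,0,0,0,0],[0.6,0,0,0,0],[0.6,0,0,0,0],[0.6,0,0,0,0]]'
python3 - <<'E'
from h import *
shot('top','t23'); a=cv2.imread('pics/t22.png').astype(int);b=cv2.imread('pics/t23.png').astype(int)
d=np.abs(a-b).max(2)[120:310,80:350]; print(d.max(),(d>25).sum())
t=cv2.imread('pics/s22.png'); cv2.imwrite('pics/z8.png',cv2.resize(t[165:275,140:345],None,fx=3.8,fy=3.8,interpolation=cv2.INTER_CUBIC))
E
```

```text
clock: 34.68
position: [0.4434, -0.3108, 0.2267]
ee_rot: [2.361, 2.073, 0.0]
force: [-0.5, -0.3, -0.7]
width: 0.6
7 0
```

View pics/z8.png

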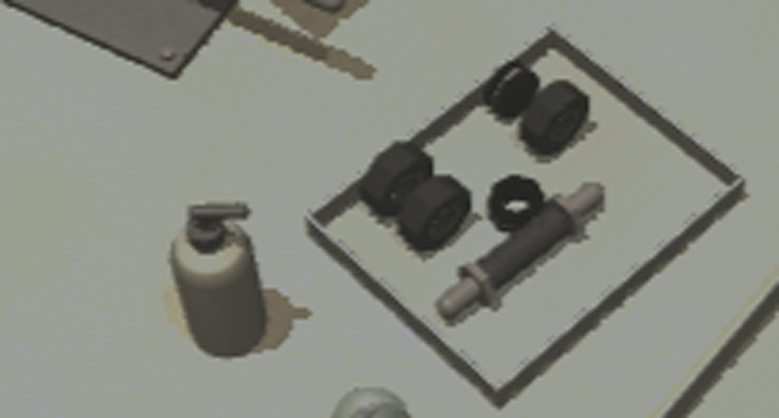

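All six parts rest inside the tray and nothing is moving. The bottle and glasses stand where they stood, and the robot is clear.

```bash
python3 -c "
from cell import arm; print(arm.sign_off())"
```

```text
the job is handed in; nothing more can be done
None
```

The dumbbell set is packed and the job is handed in, at about 35 s of the 208 s allowed. I slid collar1 and then the three weights that were present off the rack's bar, outermost first, and stood them in the tray. I then moved the massage board to a free spot on the crate floor, and put the handle bar and collar2 in the tray.

- **Tray:** the last top and scene pictures show all six parts inside it, and the rack's bar empty.
- **Crate and table:** the ball, jar, tape, the dark round item I took for the mushroom, and the board are all in the crate. The bottle and glasses look undisturbed, and the orange ring was left alone.
- **Stillness:** two top pictures about 0.7 s apart showed no movement in the tray and crate area.
- **One difference:** the handle lies slightly off where I set it down, close against collar2. It may have rolled or been knocked. It is still well inside the tray, so I left it.

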